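# Move the tally ring to the passed end of the test rail

## Task

The regulator has passed its leak test: slide the brass tally ring along the bent rail, round both corners, until it is up against the green stop, and leave it hanging there. The cream ring stays where it is at the red end.

Things in the scene. Friction and masses are not known exactly. Their poses are not given: they have to be found in the camera images.
- brass_ring_centre (a point): centre of the brass tally ring: outside 40 mm, hole 30 mm, 16 mm long, about 75 g. It hangs loose on the rail's straight leg at the red end, hole's top on the wire: centre 11 mm below the wire's centre line, 109 mm above the bench. Its y axis is the ring's axis, roughly along the wire. Its flanks are free to pinch from above, across the wire; the hole passes the corners even unturned.
- rail: fixed level steel wire, 8 mm thick, 120 mm above the bench (centre line). Origin: on the bench, mid-rail. In its frame (x, y, mm) it runs from the red post's face (-40, 190) straight to a corner (-40, 35), diagonally to a corner (40, -45), straight to the green post's face (40, -150); corners 45 degrees, slightly rounded. Posts 24 mm wide, 146 mm high, coloured on top; no supports between.
- green_home (a point): centre of the brass ring when it hangs against the green stop's face: rail frame (40, -142), 109 mm above the bench. Axes as the rail's.
- cream_ring_centre (a point): centre of the cream plastic ring, same size as the brass one, about 15 g, hanging near the red post on the same rail, at least 55 mm (centre to centre) behind the brass ring; it is to stay there.
Mind the look-alikes: they are no part of the job. Leave any blue look-alike of the part that bears brass_ring_centre alone.

How it is judged:
By the outcome, as a careful person would: the job done as asked, in the order asked, and still so for the second after the job is handed in, with the robot touching nothing.
It also fails if it takes over 43 s, if anything falls off the work surface, if the arm or the gripper's body presses on something with over 40 N, if the wrist force passes 120 N, or if a joint passes its speed limit or range.

## Robot

A 6-joint arm with a two-finger parallel gripper is mounted at the origin on the work surface. World frame = base frame: x ahead of the robot, y to its left, z up, the work surface at z = 0. Lengths are in m, angles in rad, forces in N, time in s.
With the tool pointing down it reaches from about 0.3 to 0.775 m from the base axis. Payload 14.6 kg.
Tool frame: the origin (TCP) lies midway between the tips of the shut fingers; the grasp point (between the pads) lies 19 mm behind it; z points along the fingers, y is the line along which they close (so a half turn about z gives the same grasp; the last joint's range is limited). The gripper opens to 94 mm and grips with 3 to 60 N. Pads are 16 mm wide; open, the fingers measure 119 mm over their backs; the gripper's body (75 mm by 177 mm) begins 78 mm behind the grasp point.
Start: joints at [1.243, 0.3, 1.521, -0, 1.321, -0.067], TCP at [0.142, 0.531, 0.205] pointing down, gripper open.
Joint ranges: [-3.03, 3.03], [-0.79, 2.21], [0.23, 2.52], [-1.04, 4.18], [0, 3.07], [-2.55, 2.55]. Speed limits (rad/s): [2.22, 2.22, 2.57, 3.14, 3.14, 3.14].

## Interface

Orientations are given as a unit quaternion [x, y, z, w].
In Python, from bench import ctrl, hand, cams, sensors gives the robot as it stands. The module is installed in compiled form; this text tells all that it offers. Calls block until the motion is done:
- ctrl.move_to(position, orientation): joint-space move of the TCP to a pose.
- ctrl.line_to(position, frame=None, max_speed=0.15, f_stop=None): straight line of the TCP; frame=None keeps the orientation; max_speed is the mean speed in m/s. With f_stop (N) it stops when the force on the tool has changed by that much, and returns True; else False.
- ctrl.move_joints(angles): joint-space move.
- hand.gripper_to(opening, grip_force=None): finger opening in m; grip_force is the grip in N (None keeps the last); returns when the fingers have stopped.
- ctrl.wait(seconds).
- ctrl.solve_ik(position, orientation): joint angles nearest the present ones, or None.
- cams.camera(name): name is "scene" or "top"; returns a dict with "pixels" (480x640x3 uint8, red, green, blue), "depth" (480x640 float32, m along the optical axis (not along the pixel's ray), 0 where there is no reading), "fx", "fy", "cx", "cy" (pixels), "world_from_camera" (4x4, takes a point from camera to world coordinates). Camera axes: x right, y down, z forward; pixel columns grow to the right and rows downward; lengths in m; the calibration is good to about 2 mm. A picture is of the moment at which its call begins.
A pose or a line that the arm cannot do raises ctrl.MotionError and nothing moves.
- ctrl.finish_job(): hands the job in, once; it reports no verdict.
Readings, each from a call of its own:
- sensors.get_time_s(): time.
- sensors.get_joints(): joint angles.
- sensors.get_joint_vel(): joint speeds.
- sensors.get_effort(): joint torques, N m.
- sensors.get_position(): TCP position.
- sensors.get_tcp_rot(): TCP orientation.
- sensors.get_contact_force(): force on the tool from outside, world axes, zero at the start.
- sensors.get_wrist_torque(): the same for the moment, N m.
- sensors.get_finger_gap(): finger opening in m.
Only numpy, scipy, OpenCV 4.12 (cv2) and the standard library are available. Lean on these libraries where they do the work, as an engineer would, in place of code of your own. Each camera call takes 0.05 s, during which the arm holds its last target. There are 200 camera calls.

## Working session

There is one attempt and no reset: what is moved stays moved. The work goes in short steps, each a Python script; the robot and the scene stay as the last script left them, time stands still between calls to the robot, and variables do not carry over. Pictures are saved under pics/ and viewed, on a budget of 10 in all, crops included, one or two more only if the job needs it, and the job is handed in when it is done.

```bash
mkdir -p pics
cat > h.py <<'E'
import numpy as np, cv2
from bench import ctrl, hand, cams, sensors
def grab(n):
    c=cams.camera(n); np.savez('pics/last_%s.npz'%n,**c); return c
def save(c,f,box=None,s=1):
    im=c['pixels'][:,:,::-1]
    if box: u0,v0,u1,v1=box; im=im[v0:v1,u0:u1]
    cv2.imwrite('pics/'+f,cv2.resize(im,None,fx=s,fy=s,interpolation=cv2.INTER_CUBIC))
def cloud(c):
    v,u=np.mgrid[:480,:640]; d=c['depth']
    p=np.stack([(u-c['cx'])/c['fx']*d,(v-c['cy'])/c['fy']*d,d,np.ones_like(d)],-1)@np.array(c['world_from_camera']).T
    p=p[...,:3]; p[d==0]=np.nan; return p
E
python3 - <<'E'
from h import *
for n in('top','scene'):
    c=grab(n); save(c,n+'0.png'); print(n,c['fx'],np.round(c['world_from_camera'],3).tolist())
E
```

```text
top 476.8064295300569 [[0.113, -0.968, 0.222, 0.429], [-0.994, -0.112, 0.019, 0.028], [0.006, -0.223, -0.975, 0.737], [0.0, 0.0, 0.0, 1.0]]
scene 478.543214405151 [[-0.859, 0.335, -0.387, 0.836], [0.511, 0.541, -0.668, 0.543], [-0.015, -0.772, -0.636, 0.576], [0.0, 0.0, 0.0, 1.0]]
```

View pics/top0.png

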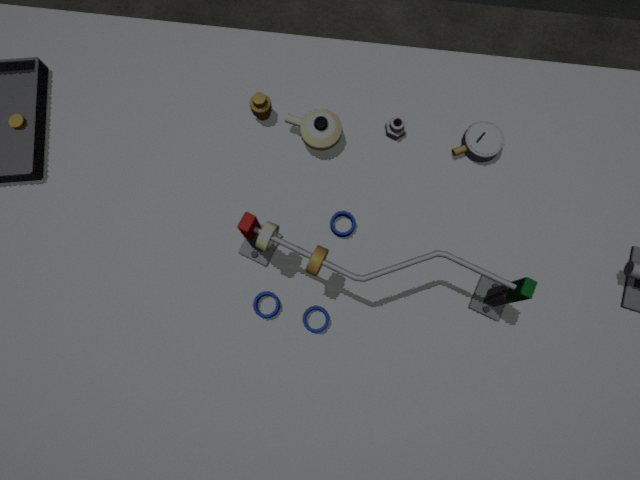

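View pics/scene0.png

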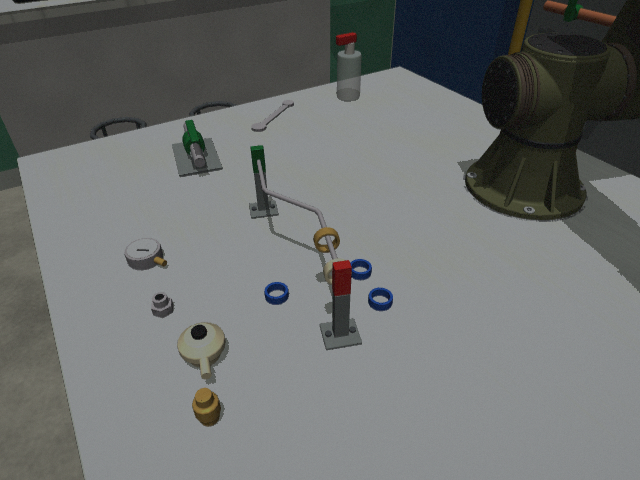

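Top image: the brass ring on the rail is at (317,260) and the cream ring is at (267,236), next to the red post. The look-alikes are blue rings lying on the bench at (343,223), (267,305) and (316,319), plus a brass fitting at (261,105). I choose (317,260), since it's brass and hangs on the wire. The green post top is at (525,289) and the red one at (250,223).

```bash
cat >> h.py <<'E'
POLY=np.array([[-40,190],[-40,35],[40,-45],[40,-150]])/1000
def pdist(q):
    best=np.full(len(q),9.)
    for a,b in zip(POLY[:-1],POLY[1:]):
        t=np.clip(((q-a)@(b-a))/((b-a)@(b-a)),0,1)
        best=np.minimum(best,np.linalg.norm(q-a-t[:,None]*(b-a),axis=1))
    return best
def rot(t): return np.array([[np.cos(t),-np.sin(t)],[np.sin(t),np.cos(t)]])
def masks(c):
    hsv=cv2.cvtColor(c['pixels'],cv2.COLOR_RGB2HSV); H,S,V=[hsv[...,i].astype(int) for i in range(3)]
    P=cloud(c); z=P[...,2]
    return dict(P=P,brass=(H>10)&(H<24)&(S>120)&(z>.08)&(z<.14),cream=(H>10)&(H<32)&(S>25)&(S<120)&(z>.08)&(z<.14),
      grey=(S<40)&(z>.112)&(z<.135),red=((H<8)|(H>172))&(S>150)&(z>.135)&(z<.16),green=(H>45)&(H<80)&(S>120)&(z>.135)&(z<.16))
E
python3 - <<'E'
from h import *
from scipy.optimize import least_squares
c=dict(np.load('pics/last_top.npz')); m=masks(c); P=m['P']
for k in('red','green','brass','cream','grey'):
    q=P[m[k]]; v,u=np.where(m[k]); print(k,len(q),np.round(np.median(q,0),4),'px',u.min(),u.max(),v.min(),v.max(),'min',q.min(0).round(3),'max',q.max(0).round(3))
r=np.median(P[m['red']],0)[:2]; g=np.median(P[m['green']],0)[:2]
R0=np.array([-40,202])/1e3; G0=np.array([40,-162])/1e3
d=r-g; d0=R0-G0; th=np.arctan2(d[1],d[0])-np.arctan2(d0[1],d0[0]); t0=(r+g)/2-rot(th)@(R0+G0)/2
print('posts dist',np.linalg.norm(d),np.linalg.norm(d0),'init',th,t0)
w=P[m['grey']]; q=(w[:,:2]-t0)@rot(th); w=w[pdist(q)<.015]
f=lambda p: np.r_[pdist((w[:,:2]-p[:2])@rot(p[2])), 3*((r-p[:2])@rot(p[2])-R0),3*((g-p[:2])@rot(p[2])-G0)]
s=least_squares(f,[*t0,th],loss='soft_l1',f_scale=.003)
print('fit',s.x,len(w),'rms',np.sqrt(np.mean(f(s.x)[:-4]**2)),f(s.x)[-4:]/3,'wire top z',np.percentile(w[:,2],[10,50,90]))
np.save('rail.npy',s.x)
for k in('brass','cream'):
    a=(P[m[k]][:,:2]-s.x[:2])@rot(s.x[2]); sel=np.hypot(*(a-np.median(a,0)).T)<.04; a=a[sel]; z=P[m[k]][sel,2]
    print(k,'rail frame med',np.median(a,0),'y 2-98%',np.percentile(a[:,1],[2,98]),'x',np.percentile(a[:,0],[2,98]),'z',np.percentile(z,[2,98]))
save(c,'crop.png',(225,195,385,335),4)
E
```

```text
red 236 [0.567  0.1407 0.1447] px 238 255 213 232 min [0.556 0.131 0.135] max [0.58  0.151 0.148]
green 268 [ 0.5241 -0.2178  0.1444] px 518 536 278 298 min [ 0.512 -0.23   0.135] max [ 0.537 -0.209  0.148]
brass 266 [0.5283 0.0472 0.1231] px 306 327 246 275 min [0.515 0.035 0.091] max [0.553 0.06  0.129]
cream 251 [0.5479 0.1126 0.1169] px 256 506 222 298 min [ 0.515 -0.214  0.081] max [0.578 0.136 0.128]
grey 1794 [ 0.5434 -0.0366  0.1224] px 254 526 219 299 min [ 0.512 -0.224  0.112] max [0.579 0.134 0.131]
posts dist 0.36104623733258445 0.37268753668455296 init -0.33534260816135775 [ 0.53895694 -0.05747932]
fit [ 0.53981636 -0.05775611 -0.3409714 ] 1774 rms 0.003081811664506681 [-0.00075746 -0.00593274 -0.0012727   0.00587902] wire top z [0.12034035 0.12242081 0.124886  ]
brass rail frame med [-0.04636041  0.09621348] y 2-98% [0.0893096  0.10401505] x [-0.05870782 -0.02369304] z [0.10852286 0.12808931]
cream rail frame med [-0.04647501  0.16771891] y 2-98% [0.16374225 0.17899228] x [-0.05895332 -0.02204383] z [0.09222725 0.12523887]
```

View pics/crop.png

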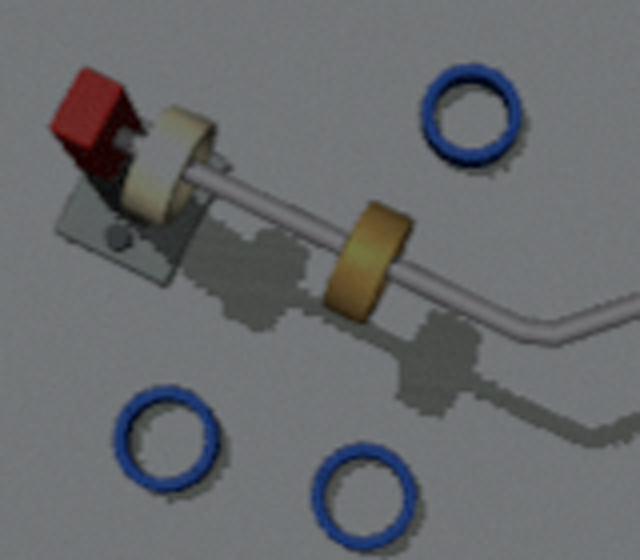

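The crop confirms it: a brass ring on the wire, with blue rings only on the bench. Its measured span is 35 mm, its top is at z = 0.128 (0.129 expected), and its rail position is (-41, 96.5). The cream ring is about 72 mm behind. The post residuals are symmetric, so the post depth I assumed is wrong but the rail's centre holds. Next is the grasp.

```bash
cat >> h.py <<'E'
from scipy.spatial.transform import Rotation as Ro
X=np.load('rail.npy') if __import__('os').path.exists('rail.npy') else None
def quat(a): return Ro.from_matrix(np.array([[-np.sin(a),np.cos(a),0],[np.cos(a),np.sin(a),0],[0,0,-1]])).as_quat()
def tcp(x,y,z): # rail mm, grasp height m
    return np.r_[X[:2]+rot(X[2])@(np.array([x,y])/1e3), z-.019]
E
python3 - <<'E'
from h import *
R=Ro.from_quat(sensors.get_tcp_rot()).as_matrix(); print('tool y now',R[:,1].round(2))
best=None
for a in (X[2],X[2]+np.pi,X[2]-np.pi):
    js=[ctrl.solve_ik(tcp(-40,96.5,.2),quat(a)),ctrl.solve_ik(tcp(-40,35,.116),quat(a+np.pi/4)),ctrl.solve_ik(tcp(40,-142,.116),quat(a))]
    print(a,[None if j is None else np.round(j,2).tolist() for j in js])
    if all(j is not None for j in js):
        k=max(abs(j[5]) for j in js)
        if best is None or k<best[0]: best=(k,a)
a=best[1]; print(a); np.save('a.npy',a)
ctrl.move_to(tcp(-40,96.5,.2),quat(a))
hand.gripper_to(.075)
print(ctrl.line_to(tcp(-40.5,96.5,.109),f_stop=8),sensors.get_position(),tcp(-40.5,96.5,.109))
hand.gripper_to(.03,grip_force=15)
print('gap',sensors.get_finger_gap(),sensors.get_contact_force(),sensors.get_time_s())
c=grab('scene'); save(c,'grasp.png',(200,130,420,360),2.5)
E
```

```text
tool y now [ 0.26  0.97 -0.  ]
-0.3409714037305808 [[0.02, 0.29, 1.59, -0.0, 1.26, 0.36], [-0.09, 0.34, 1.74, -0.0, 1.06, -0.54], [-0.43, 0.45, 1.58, -0.0, 1.11, -0.09]]
2.8006212498592125 [None, None, None]
-3.4825640573203738 [None, None, None]
-0.3409714037305808
False [0.53437556 0.046739   0.09081954] [0.5339178  0.04673173 0.09      ]
gap 0.0385765887591938 [0.71250183 0.27077186 0.95764601] 4.2583
```

View pics/grasp.png

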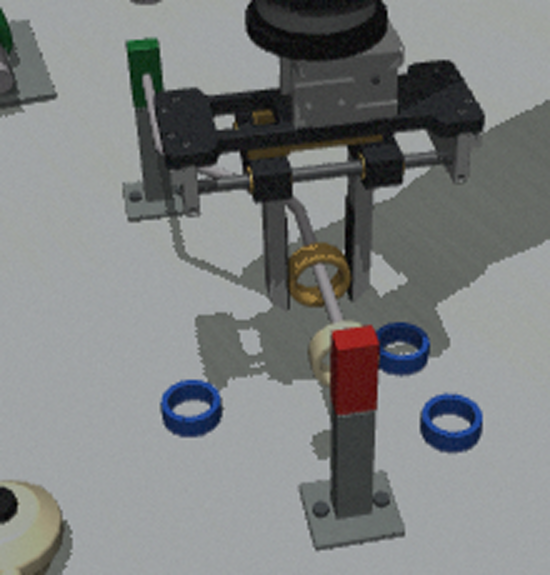

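The picture shows the brass ring at about (320,272), held between both pads with the wire through its hole. The gap is 38.6 mm, close to the 40 mm expected. The cream ring is untouched. I'll raise the ring slightly so the wire runs clear, then follow the rail.

Run:
```python
from h import *
a=float(np.load('a.npy')); z=.116; F=4
def go(x,y,z,q=None,v=.06,f=12):
    s=ctrl.line_to(tcp(x,y,z),frame=q,max_speed=v,f_stop=f)
    print((x,y),s,sensors.get_contact_force().round(1) if hasattr(sensors.get_contact_force(),'round') else sensors.get_contact_force(),round(sensors.get_finger_gap(),4),round(sensors.get_time_s(),1))
    if s: raise SystemExit('stopped')
go(-40.5,96.5,z,v=.03)
go(-40,40,z)
go(-38.5,33,z,quat(a+np.pi/8),v=.02)
go(-33,28,z,quat(a+np.pi/4),v=.02)
c=grab('scene'); save(c,'corner1.png',(200,130,420,360),2.5)
go(34,-39,z)
go(38.5,-44,z,quat(a+np.pi/8),v=.02)
go(40,-54,z,quat(a),v=.02)
go(40,-118,z)
c=grab('scene'); save(c,'leg3.png',(200,100,420,330),2.5)
```

```text
(-40.5, 96.5) False [ 0.9  0.2 -1. ] 0.0388 4.7
(-40, 40) False [-0.3 -0.2  0.1] 0.0389 5.8
(-38.5, 33) False [ 0.9 -0.5 -0.7] 0.0389 6.3
(-33, 28) False [-0.  -0.4 -0.6] 0.0386 6.9
(34, -39) False [ 0.4 -0.4 -0.4] 0.0386 8.7
(38.5, -44) False [ 0.3 -0.4 -1. ] 0.0387 9.2
(40, -54) False [-0.5  0.2 -0.4] 0.0387 9.8
(40, -118) False [ 0.2  0.4 -1.1] 0.0386 11.1
```

View pics/leg3.png

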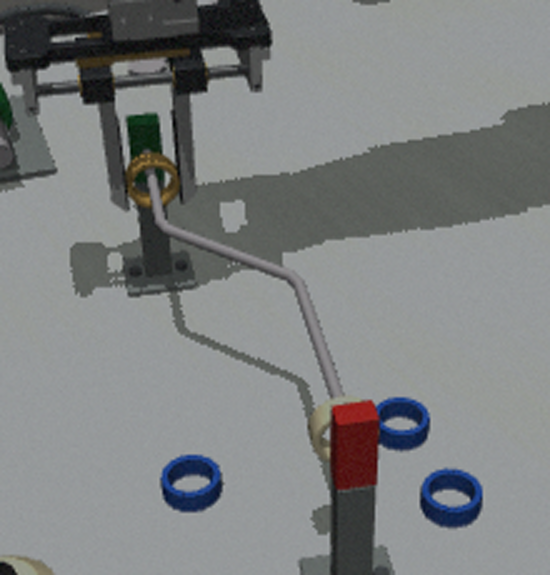

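The ring, at about (152,180), is still held on the last leg in front of the green post. The cream ring is still at the red end. Now I'll push gently to contact, lower and release.

Run:
```python
from h import *
def rp():
    p=np.array(sensors.get_position()); return np.r_[((p[:2]-X[:2])@rot(X[2]))*1e3,(p[2]+.019)*1e3].round(1)
print(ctrl.line_to(tcp(40,-156,.116),max_speed=.02,f_stop=4),rp(),sensors.get_contact_force())
x,y,_=rp()
print(ctrl.line_to(tcp(x,y,.106),max_speed=.015,f_stop=3),rp(),sensors.get_contact_force())
x,y,_=rp()
print(ctrl.line_to(tcp(x,y-6,rp()[2]/1e3),max_speed=.015,f_stop=4),rp(),sensors.get_contact_force())
hand.gripper_to(.06); ctrl.wait(.5)
x,y,_=rp(); ctrl.line_to(tcp(x,y,.23)); 
ctrl.move_to(tcp(-10,20,.30)+[-.2,0,0],quat(float(np.load('a.npy'))))
ctrl.wait(.5); print(sensors.get_time_s())
c=grab('top'); save(c,'end_top.png',(220,190,560,330),2.3)
s=grab('scene'); save(s,'end_scene.png',(200,120,420,360),2.5)
m=masks(c)
for k in('brass','cream'):
    q=m['P'][m[k]]; a=(q[:,:2]-X[:2])@rot(X[2]); sel=(pdist(a)<.025)&((a[:,1]<-.1) if k=='brass' else (a[:,1]>.1))
    print(k,sel.sum(),np.percentile(a[sel],[2,50,98],axis=0).round(4).tolist(),np.percentile(q[sel,2],98))
q=m['P'][m['green']]; a=(q[:,:2]-X[:2])@rot(X[2]); print('green top y',np.percentile(a[:,1],[2,98]))
```

```text
True [  39.8 -143.   115.7] [ 0.96584882  1.71252087 -0.27302503]
True [  39.7 -143.   108.9] [0.08005104 0.22526847 4.52424254]
True [  39.7 -143.   109. ] [0.41058547 0.65825239 4.69102857]
16.5333
brass 422 [[0.0225, -0.149], [0.0358, -0.1397], [0.0567, -0.1341]] 0.1281130052713725
cream 188 [[-0.0589, 0.1637], [-0.0465, 0.1679], [-0.0221, 0.179]] 0.12458488073059824
green top y [-0.16401739 -0.14997058]
```

View pics/end_top.png

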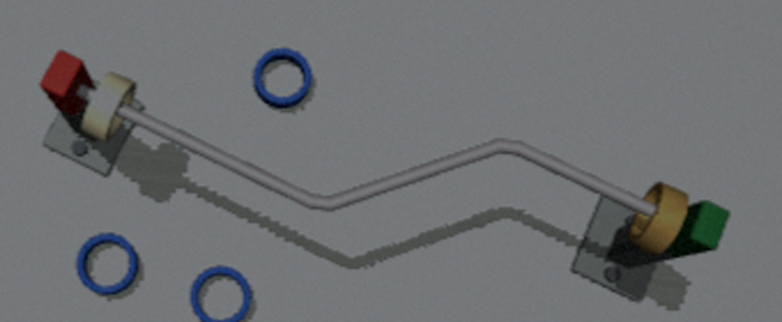

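View pics/end_scene.png

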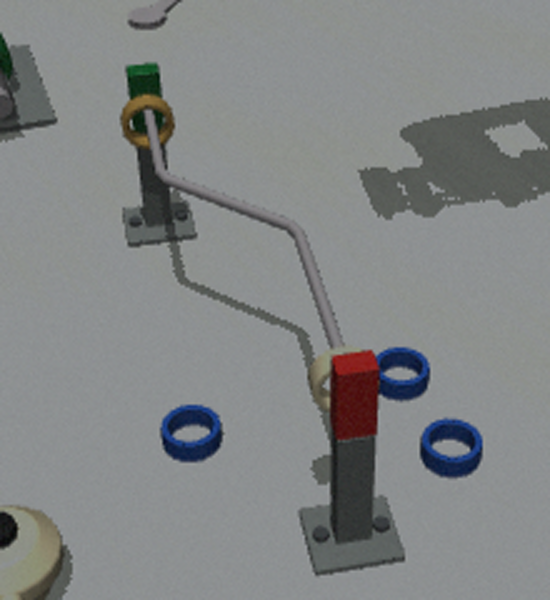

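The top view shows the brass ring hanging at (660,217), up against the green post at (708,226). The cream ring is unmoved at (108,105). The scene view agrees, and the gripper is clear.

```bash
python3 -c "
from h import *
ctrl.finish_job(); print(sensors.get_time_s())"
```

```text
the job is handed in; nothing more can be done
the job is handed in; nothing more can be done
```

The brass ring now hangs against the green stop, and I've handed the job in. I pinched the ring across the wire, lifted it 7 mm so it ran clear, and turned it with the rail through both corners. I then pushed it gently until it touched the stop, lowered it onto the wire, let go and moved the arm away.

**Last checks, at 16.5 s of the 43 s allowed:**
- **Brass ring:** it spans rail y = -149 to -134 mm, so its centre is at about -141.5 mm against a target of -142. Its top is at 128 mm, where 129 was expected for a hanging ring.
- **Green stop:** its face measured -150 mm, so ring and stop touch to within camera noise.
- **Cream ring:** it is unmoved, with the same 164 to 179 mm span before and after.
- **Blue rings:** untouched.
- **Forces:** readings at the end of each step stayed under 5 N.

**What disagreed:**
- **Second push:** I tried another light push on the stop after lowering the ring. It tripped its force limit at once without moving, so contact rests on the first push and the camera check.
- **Post spacing:** the post tops measured 12 mm closer together than I had assumed. The error was the same at both ends, so it did not shift the rail position.
- **Finger gap:** it read 38.6 mm on the 40 mm ring throughout.

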